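# Hold the pump module's cover over its screw holes

## Robot

A 7-joint arm with a two-finger parallel gripper is mounted at the origin on the work surface. World frame = base frame: x ahead of the robot, y to its left, z up, the work surface at z = 0. Lengths are in mm, angles in rad, forces in N, time in s.
With the tool pointing down it reaches from about 400 to 875 mm from the base axis. Payload 4.4 kg.
Tool frame: the origin (TCP) lies between the finger pads; the fingertips stand 22 mm ahead of it and the grasp point (between the pads) lies 3 mm ahead of it; z points along the fingers, y is the line along which they close (so a half turn about z gives the same grasp; the last joint's range is limited). The gripper opens to 85 mm and grips with 20 to 120 N. Pads are 22 mm wide; open, the fingers measure 114 mm over their backs; the gripper's body (76 mm by 85 mm) begins 54 mm behind the grasp point. The pads swing forward as they close: fully open they stand 13 mm farther back than shut.
Start: joints at [-1.368, 0.628, 0.038, 1.517, -0.027, 0.996, -0.02], TCP at [172.598, 626.68, 221.413] pointing down, gripper open.
Joint ranges: [-3.06, 3.06], [-0.37, 2.12], [-1.25, 1.32], [0.18, 2.47], [-1.1, 4.24], [0.23, 1.98], [-2.94, 2.94]. Speed limits (rad/s): [2.57, 2.57, 3.14, 3.14, 3.14, 3.14, 3.14].

## Interface

Orientations are given as [roll, pitch, yaw] about the fixed x, y, z axes, in that order (R = Rz(yaw) Ry(pitch) Rx(roll)).
In Python, from cell import ctrl gives the robot as it stands.
- The arm moves only by the tool step_arm, never from a script. Its argument "plan" is a list of rows, each an object of numbers: "dx", "dy", "dz": the shift along the tool's x, y, z scaled (see below); "ax", "ay", "az": the turn, a rotation vector about the tool's x, y, z scaled (see below); "gripper": the opening, from 0 (shut) to 1 (fully open). A call has 1 to 20 rows; each row shifts and turns the commanded pose from where the row before left it, along the tool's axes as they then stand; what a row does not reach is not made up. The controller multiplies each number of a shift by 0.3 m and each number of a turn by 90 degrees. A row lasts 1/8 s, in which the tool goes at most 62.5 mm and 10.7 degrees, less where a joint would pass 70% of its speed; a pose out of reach is approached as far as the arm can. A call with a number of a shift or a turn outside -1 to 1 is refused whole. A call with a gripper value outside its range is refused whole. The fingers move at their own pace and stop on an object; the grip force is fixed at half the most. Time passes only in rows, so rows that do not move let the fingers close. It gives the time, the measured TCP pose, the force, the opening and the grip force at its end, in the units of the state.
- ctrl.read_state(): the state, without advancing time (a new reading comes with each control period).
- ctrl.get_image(name): name is "scene" or "top" or "wrist"; returns a dict with "color" (420x560x3 uint8, red, green, blue), "range_z" (420x560 float32, mm along the optical axis (not along the pixel's ray), 0 where there is no reading), "fx", "fy", "cx", "cy" (pixels), "T" (4x4, takes a point from camera to world coordinates); the wrist camera has in their place "T_tool_cam" (4x4, takes a point from camera to tool coordinates, whose origin is the TCP and whose axes are the flange's). Camera axes: x right, y down, z forward; pixel columns grow to the right and rows downward; lengths in mm; the calibration is good to about 2 mm. A picture is of the moment at which its call begins: read the wrist's pose just before it.
- ctrl.finish_job(): hands the job in; it is judged then, once.
The state is a dict: "clock": time; "qpos": joint angles; "qd": joint speeds; "tau": joint torques, N m; "eef_pos": TCP position; "tool_rot": TCP orientation; "force": force on the tool from outside, world axes, zero at the start; "torque": the same for the moment, N m; "width": finger opening in mm; "gripper_force": force on a finger pad.
Only numpy, scipy, OpenCV 4.12 (cv2) and the standard library are available. Lean on these libraries where they do the work, as an engineer would, in place of code of your own. Each camera call takes 0.05 s, during which the arm holds its last target. There are 200 camera calls.

## Task

Slide the loose pump module along the bench, without lifting or tipping it, until it stands centred inside the yellow ring of the service spot. Then pick up the cover plate by its blue grip and hold it level, hovering about 20 mm above the module without touching it, purple end over purple end, so that each of its three holes is lined up over its threaded hole and a colleague can start the screws. Finish while still holding the cover there, and leave everything else on the bench where it is.

Things in the scene. Friction and masses are not known exactly. Their poses are not given: they have to be found in the camera images.
- spot_center (a point): Centre of the service spot, a flat grey disc with a yellow rim printed on the black bench top (204 mm inside the rim, 228 mm over it; no height to speak of).
- module_center (a point): Centre (half-way up, 27.5 mm above the bench) of the pump module, a loose block 130 (its x) x 90 (its y) x 55 mm tall, about 0.6 kg, standing flat on the bench: white below, aluminium deck on top with a small green circuit board (2 mm high) in its middle and three threaded holes; purple patches mark the +x end. Axes are the module's own, z up.
- module: The same pump module; origin at the centre of its underside, same axes.
- cover: The cover plate, loose, about 0.18 kg, starting flat on the bench: white plate 130 (its x) x 90 (its y) x 4 mm with three 14 mm through holes, purple patches at its +x end, and a blue upright grip rib in the middle. Origin at the centre of the plate's underside, z up.
- cover_grip (a point): Point to grasp on the cover's blue grip rib, on the plate's centre, 27 mm above the plate's underside. The rib is 60 mm long along the cover's x, 14 mm thick along its y, and stands 36 mm above the plate (its top is 40 mm above the underside).
- thread0 (a point): Mouth of a 6 mm threaded hole in the module's deck, 55 mm above its underside: the single hole at the purple (+x) end, at x 50, y 0 mm in the module's axes. Belongs to cover hole0.
- hole0 (a point): Centre of a 14 mm hole in the cover, at the plate's underside: the single hole at the purple (+x) end, at x 50, y 0 mm in the cover's axes.
- thread1 (a point): Mouth of a 6 mm threaded hole in the module's deck, 55 mm above its underside: at x -50, y +30 mm in the module's axes. Belongs to cover hole1.
- hole1 (a point): Centre of a 14 mm hole in the cover, at the plate's underside: at x -50, y +30 mm in the cover's axes.
- thread2 (a point): Mouth of a 6 mm threaded hole in the module's deck, 55 mm above its underside: at x -50, y -30 mm in the module's axes. Belongs to cover hole2.
- hole2 (a point): Centre of a 14 mm hole in the cover, at the plate's underside: at x -50, y -30 mm in the cover's axes.
- tube_rack: Bystander to leave alone: white rack of 14 capped blood tubes, 52 x 164 x 96 mm tall; origin at the centre of its underside.
- empty_rack: Bystander to leave alone: empty white tube rack, 74 x 208 x 55 mm tall; origin at the centre of its underside.
- reagent: Bystander to leave alone: small bottle with purple cap, 48 mm across, 100 mm tall; origin at the centre of its underside.
- jar: Bystander to leave alone: amber glass jar with blue cap, 60 mm across, 75 mm tall; origin at the centre of its underside.
- driver: Bystander to leave alone: red-handled screwdriver lying on the bench, 190 mm long; origin at the middle of its length, on the bench.
- screw_tray: Bystander to leave alone: grey tray with thumbscrews, 80 x 110 x 22 mm tall; origin at the centre of its underside.
- scanner: Bystander to leave alone: black hand scanner, 75 x 55 x 36 mm tall; origin at the centre of its underside.
Mind the look-alikes: they are no part of the job. What is shaped like the cover but turquoise is not meant.

How it is judged (in metres and radians):
On the way, in this order (a step that is already met when the one before it is completed fails the run):
1. the pump module stands still inside the yellow ring, cover not yet lifted (horizontal distance between module_center and spot_center below 0.025 m and linear speed of module below 0.01 m/s and height (world z) of module below 0.01 m), for 0.2 s.
2. the cover is lifted off the bench (height (world z) of cover above 0.03 m and contact force between cover and the fingers above 0.5 N), for 0.2 s.
At the end, for the whole second after the job is handed in: Module flat on the bench within 25 mm of the spot's centre; cover held still by the fingers, level within 0.1 rad, its underside 5 to 35 mm above the module's deck, not touching it, each cover hole within 4 mm (horizontally) of its own threaded hole (all of step 1 and angle between module's own z axis and vertical below 0.05 rad and horizontal distance between hole0 and thread0 below 0.004 m and horizontal distance between hole1 and thread1 below 0.004 m and horizontal distance between hole2 and thread2 below 0.004 m and z of cover in the frame of module between 0.06 and 0.09 m and angle between cover's own z axis and vertical below 0.1 rad and contact force between cover and the fingers above 0.5 N and contact force between cover and module below 0.05 N and linear speed of cover below 0.02 m/s); the arm keeps its last pose, push and grip.
It fails at once if the module is lifted off the bench or tipped (height (world z) of module above 0.015 m or angle between module's own z axis and vertical above 0.2 rad).
It fails at once if a bystander is moved by more than 25 mm (distance of any of tube_rack, empty_rack, reagent, jar, driver, screw_tray, scanner from where it was at the start of the episode above 0.025 m).
It also fails if it takes over 64 s, if anything falls off the work surface, if the arm or the gripper's body presses on something with over 40 N, if the wrist force passes 120 N, or if a joint passes its speed limit or range.

## Working session

There is one attempt and no reset: what is moved stays moved. The work goes in short steps, Python scripts to look and compute and a tool call to move; the robot and the scene stay as the last step left them, time stands still between calls to the robot, and variables do not carry over. Pictures are saved under pics/ and viewed, at most 10 in all, crops included, and the job is handed in when it is done.

Besides the shell and the picture viewer there is one more tool, called after "Request:" by a JSON object that holds its "name" and its "arguments", one argument or row to a line. step_arm: Moves the arm, as the interface text tells. Shifts and turns lie within -1 to 1; 1 stands for 0.3 m of shift or 90 degrees of turn. Its arguments: {"type":"object","properties":{"plan":{"type":"array"}},"required":["plan"]}

```bash
ls; mkdir -p pics; cat > h.py <<'E'
import numpy as np, cv2
from cell import ctrl
from scipy.spatial.transform import Rotation as Ro
def grab(n):
    s=ctrl.read_state(); im=ctrl.get_image(n)
    if n=='wrist':
        T=np.eye(4); T[:3,:3]=Ro.from_euler('xyz',s['tool_rot']).as_matrix(); T[:3,3]=s['eef_pos']
        im['T']=T@im['T_tool_cam']
    return im
def save(im,f): cv2.imwrite('pics/'+f,im['color'][:,:,::-1])
def cast(im,uv,z):
    uv=np.atleast_2d(uv).astype(float)
    d=np.c_[(uv[:,0]-im['cx'])/im['fx'],(uv[:,1]-im['cy'])/im['fy'],np.ones(len(uv))]@im['T'][:3,:3].T
    o=im['T'][:3,3]; return o+d*((z-o[2])/d[:,2])[:,None]
E
python3 - <<'E'
from h import *
s=ctrl.read_state(); print(s)
for n in('top','scene'):
    im=grab(n); save(im,n+'0.png'); print(n,im['T'].round(2).tolist(),im['fx'],im['cx'],im['cy'])
E
```

```text
pics
{'clock': 0.0, 'qpos': array([-1.36780559,  0.62933113,  0.03841915,  1.51838413, -0.02696203,
        0.99627788, -0.02003165]), 'qd': array([ 0.00029734, -0.00029843, -0.00179597,  0.00133914, -0.00047427,
        0.0012349 , -0.00057963]), 'tau': array([ 3.54092244e-04, -5.63406444e+01,  1.22653261e+00, -1.93442005e+01,
        1.11545407e-02,  1.05724524e-02, -6.42341988e-06]), 'eef_pos': array([172.41721322, 626.04718134, 220.49325169]), 'tool_rot': array([-3.13971007e+00,  4.28133888e-05,  2.87280905e+00]), 'force': array([-0.0305392 , -0.53960199,  0.50189822]), 'torque': array([-0.02525853,  0.04105992, -0.01729489]), 'gripper_force': 0.0, 'width': 85.5001620805578}
top [[0.02, -0.99, 0.14, 308.45], [-1.0, -0.02, -0.0, 20.13], [0.01, -0.14, -0.99, 1586.71], [0.0, 0.0, 0.0, 1.0]] 477.9206366694094 284.06242736642764 208.69832593502173
scene [[0.85, 0.28, -0.45, 1162.02], [0.53, -0.46, 0.71, -1054.75], [-0.01, -0.84, -0.54, 886.15], [0.0, 0.0, 0.0, 1.0]] 507.86170973838506 285.2406953422677 207.61441822368243
```

View pics/top0.png

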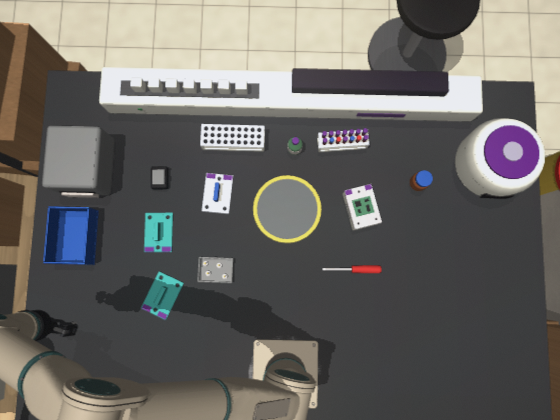

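View pics/scene0.png

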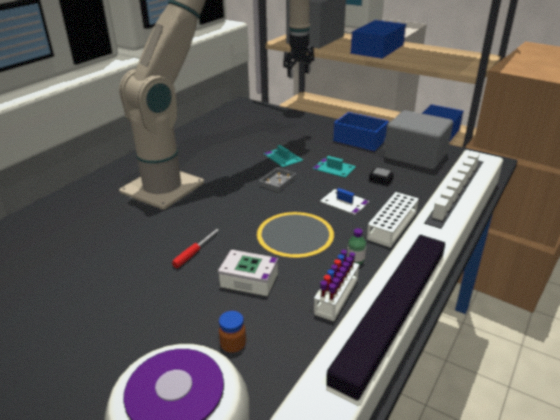

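Top view: module at about (363,207), purple end up (+x). The ring is at (287,209). The white cover with the blue rib is at (217,193), purple end up. The turquoise decoys are at (158,232) and (162,295). The scene view agrees.

```bash
cat >> h.py <<'E'
def big(m,roi=None,k=5):
    m=m.astype(np.uint8)
    if roi is not None:
        q=np.zeros_like(m); x0,y0,x1,y1=roi; q[y0:y1,x0:x1]=m[y0:y1,x0:x1]; m=q
    m=cv2.morphologyEx(m,cv2.MORPH_CLOSE,np.ones((k,k)))
    c,_=cv2.findContours(m,cv2.RETR_EXTERNAL,cv2.CHAIN_APPROX_NONE)
    return max(c,key=cv2.contourArea)[:,0]
def hsv(im): return cv2.cvtColor(im['color'],cv2.COLOR_RGB2HSV).astype(int)
def rect(im,c,z):
    P=cast(im,c,z)[:,:2].astype(np.float32)
    return cv2.minAreaRect(P)
E
python3 - <<'E'
from h import *
im=grab('top'); H=hsv(im)
y=(abs(H[...,0]-28)<8)&(H[...,1]>120)&(H[...,2]>100)
c=big(y,(230,150,340,260)); P=cast(im,c,0)[:,:2].astype(np.float32); print('ring',cv2.minEnclosingCircle(P),P.mean(0))
w=H[...,2]>110
for n,roi,z in(('mod',(335,170,395,240),55),('cov',(190,160,245,225),4)):
    c=big(w,roi,9); r=rect(im,c,z); print(n,r,(cv2.boxPoints(r)).round(0).tolist())
for n,roi,z in(('modp',(335,170,395,240),55),('covp',(190,160,245,225),4)):
    p=(abs(H[...,0]-138)<15)&(H[...,1]>80); q=np.argwhere(p[roi[1]:roi[3],roi[0]:roi[2]])[:,::-1]+roi[:2]; print(n,len(q),cast(im,q.mean(0),z))
b=(abs(H[...,0]-112)<10)&(H[...,1]>120); c=big(b,(190,160,245,225)); print('rib',rect(im,c,40))
r=rect(im,big(b|(H[...,2]>250),(408,165,440,195)),75); print('jar',r)
d=im['range_z']; print(d[207,350],d[193,228])
E
```

```text
ring ((530.383056640625, 6.128754615783691), 114.53253173828125) [529.7493      5.5823407]
mod ((534.49462890625, -236.97056579589844), (133.50112915039062, 99.62275695800781), 15.479183197021484) [[457.0, -207.0], [483.0, -303.0], [612.0, -267.0], [586.0, -171.0]]
cov ((576.4326171875, 241.35855102539062), (93.77023315429688, 133.17483520507812), 85.54913330078125) [[506.0, 200.0], [639.0, 189.0], [646.0, 283.0], [514.0, 293.0]]
modp 57 [[ 590.79437318 -225.50828369   55.        ]]
covp 71 [[633.67954901 235.93445913   4.        ]]
rib ((574.896484375, 239.62132263183594), (56.65639114379883, 13.111183166503906), 2.335401773452759)
jar ((628.3119506835938, -434.21087646484375), (51.7374382019043, 53.16278839111328), 89.07536315917969)
1547.6986 1607.668
```

Request:
{"name": "step_arm", "arguments": {
  "plan": [
    {"az": 0.082, "gripper": 1},
    {"az": 0.082, "gripper": 1},
    {"az": 0.082, "gripper": 1},
    {"az": 0.082, "gripper": 1},
    {"az": 0.082, "gripper": 1},
    {"az": 0.082, "gripper": 1},
    {"az": 0.082, "gripper": 1},
    {"az": 0.082, "gripper": 1}
  ]
}}

```text
invalid input
```

Request:
{"name": "step_arm", "arguments": {
  "plan": [
    {"dx": -0.145, "dy": 0.053, "gripper": 1},
    {"dx": -0.145, "dy": 0.053, "gripper": 1},
    {"dx": -0.145, "dy": 0.053, "gripper": 1},
    {"dx": -0.145, "dy": 0.053, "gripper": 1},
    {"dx": -0.145, "dy": 0.053, "gripper": 1},
    {"dx": -0.145, "dy": 0.053, "gripper": 1},
    {"dx": -0.145, "dy": 0.053, "gripper": 1},
    {"dx": -0.145, "dy": 0.053, "gripper": 1},
    {"dx": -0.145, "dy": 0.053, "gripper": 1},
    {"dx": -0.145, "dy": 0.053, "gripper": 1},
    {"dx": -0.145, "dy": 0.053, "gripper": 1},
    {"dx": -0.145, "dy": 0.053, "gripper": 1},
    {"dx": -0.145, "dy": 0.053, "gripper": 1},
    {"dx": -0.145, "dy": 0.053, "gripper": 1}
  ]
}}

```text
invalid input
```

Request:
{"name": "step_arm", "arguments": {
  "plan": [
    {"dx": 0, "dy": 0, "dz": 0, "ax": 0, "ay": 0, "az": 0.082, "gripper": 1},
    {"dx": 0, "dy": 0, "dz": 0, "ax": 0, "ay": 0, "az": 0.082, "gripper": 1},
    {"dx": 0, "dy": 0, "dz": 0, "ax": 0, "ay": 0, "az": 0.082, "gripper": 1},
    {"dx": 0, "dy": 0, "dz": 0, "ax": 0, "ay": 0, "az": 0.082, "gripper": 1},
    {"dx": 0, "dy": 0, "dz": 0, "ax": 0, "ay": 0, "az": 0.082, "gripper": 1},
    {"dx": 0, "dy": 0, "dz": 0, "ax": 0, "ay": 0, "az": 0.082, "gripper": 1},
    {"dx": 0, "dy": 0, "dz": 0, "ax": 0, "ay": 0, "az": 0.082, "gripper": 1},
    {"dx": 0, "dy": 0, "dz": 0, "ax": 0, "ay": 0, "az": 0.082, "gripper": 1}
  ]
}}

```text
clock: 1.15
eef_pos: [172.4, 626.4, 221.0]
tool_rot: [-3.141, 0.001, 1.838]
force: [-0.1, 0.2, -1.5]
width: 85.5
gripper_force: 0.0
```

Request:
{"name": "step_arm", "arguments": {
  "plan": [
    {"dx": -0.145, "dy": 0.053, "dz": 0, "ax": 0, "ay": 0, "az": 0, "gripper": 1},
    {"dx": -0.145, "dy": 0.053, "dz": 0, "ax": 0, "ay": 0, "az": 0, "gripper": 1},
    {"dx": -0.145, "dy": 0.053, "dz": 0, "ax": 0, "ay": 0, "az": 0, "gripper": 1},
    {"dx": -0.145, "dy": 0.053, "dz": 0, "ax": 0, "ay": 0, "az": 0, "gripper": 1},
    {"dx": -0.145, "dy": 0.053, "dz": 0, "ax": 0, "ay": 0, "az": 0, "gripper": 1},
    {"dx": -0.145, "dy": 0.053, "dz": 0, "ax": 0, "ay": 0, "az": 0, "gripper": 1},
    {"dx": -0.145, "dy": 0.053, "dz": 0, "ax": 0, "ay": 0, "az": 0, "gripper": 1},
    {"dx": -0.145, "dy": 0.053, "dz": 0, "ax": 0, "ay": 0, "az": 0, "gripper": 1},
    {"dx": -0.145, "dy": 0.053, "dz": 0, "ax": 0, "ay": 0, "az": 0, "gripper": 1},
    {"dx": -0.145, "dy": 0.053, "dz": 0, "ax": 0, "ay": 0, "az": 0, "gripper": 1},
    {"dx": -0.145, "dy": 0.053, "dz": 0, "ax": 0, "ay": 0, "az": 0, "gripper": 1},
    {"dx": -0.145, "dy": 0.053, "dz": 0, "ax": 0, "ay": 0, "az": 0, "gripper": 1},
    {"dx": -0.145, "dy": 0.053, "dz": 0, "ax": 0, "ay": 0, "az": 0, "gripper": 1},
    {"dx": -0.145, "dy": 0.053, "dz": 0, "ax": 0, "ay": 0, "az": 0, "gripper": 1}
  ]
}}

```text
clock: 2.9
eef_pos: [551.0, 98.6, 221.2]
tool_rot: [-3.141, -0.0, 1.843]
force: [1.0, -0.1, 1.7]
width: 85.5
gripper_force: 0.0
```

Request:
{"name": "step_arm", "arguments": {
  "plan": [
    {"dx": -0.142, "dy": -0.039, "dz": 0, "ax": 0, "ay": 0, "az": 0, "gripper": 1},
    {"dx": -0.142, "dy": -0.039, "dz": 0, "ax": 0, "ay": 0, "az": 0, "gripper": 1},
    {"dx": -0.142, "dy": -0.039, "dz": 0, "ax": 0, "ay": 0, "az": 0, "gripper": 1},
    {"dx": -0.142, "dy": -0.039, "dz": 0, "ax": 0, "ay": 0, "az": 0, "gripper": 1},
    {"dx": -0.142, "dy": -0.039, "dz": 0, "ax": 0, "ay": 0, "az": 0, "gripper": 1},
    {"dx": -0.142, "dy": -0.039, "dz": 0, "ax": 0, "ay": 0, "az": 0, "gripper": 1},
    {"dx": -0.142, "dy": -0.039, "dz": 0, "ax": 0, "ay": 0, "az": 0, "gripper": 1},
    {"dx": -0.142, "dy": -0.039, "dz": 0, "ax": 0, "ay": 0, "az": 0, "gripper": 1},
    {"dx": 0, "dy": 0, "dz": 0, "ax": 0, "ay": 0, "az": 0, "gripper": 1}
  ]
}}

```text
clock: 4.03
eef_pos: [550.1, -258.9, 221.3]
tool_rot: [-3.14, 0.003, 1.836]
force: [0.7, 0.7, 0.2]
width: 85.6
gripper_force: 0.0
```

```bash
python3 - <<'E'
from h import *
s=ctrl.read_state(); print(s['qpos'],s['eef_pos'],s['tool_rot'])
im=grab('wrist'); save(im,'w1.png'); print(im['T'].round(2).tolist(),im['fx'],im['range_z'][100:400:60,280])
E
```

```text
[ 0.18174549  0.58728674  0.33959306  1.64788592 -0.22593197  0.9446938
  0.86624386] [ 550.1401576  -258.85926029  221.26383045] [-3.14010541e+00  2.83632688e-03  1.83553359e+00]
[[0.97, 0.25, 0.07, 532.35], [0.26, -0.93, -0.27, -189.43], [-0.0, 0.28, -0.96, 373.6], [0.0, 0.0, 0.0, 1.0]] 331.75671081416976 [353.92267 314.18427 390.9041  414.8313  383.40903]
```

View pics/w1.png

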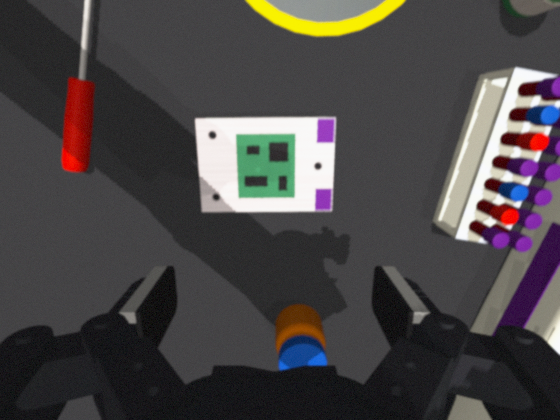

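The wrist view shows the deck at columns 195–336, rows 117–213, with the purple patches on the right. The jar is at about (300,335), behind the fingers.

```bash
cat >> h.py <<'E'
def deck(im,z,roi,zmin=None):
    """four corner rectangle of white plate + purple at height z"""
    H=hsv(im); m=((H[...,2]>150)&(H[...,1]<60))|((abs(H[...,0]-138)<15)&(H[...,1]>80))
    c=big(m,roi,9); return rect(im,c,z),c
def rel(s,tgt):
    y=s['tool_rot'][2]; d=np.array(tgt)-s['eef_pos']
    return np.array([d[0]*np.cos(y)+d[1]*np.sin(y), d[0]*np.sin(y)-d[1]*np.cos(y), -d[2]])/300
E
python3 - <<'E'
from h import *
im=grab('wrist'); r,c=deck(im,55,(150,60,400,250)); print(r)
H=hsv(im); b=big(H[...,2]<70,(205,125,220,145),3) ; print(b.mean(0))
P=cast(im,[[212,135],[216,197],[318,166],[325,131],[323,200]],55); print(P.round(1)); 
x=P[2,:2]-P[:2,:2].mean(0); print(np.hypot(*x),np.degrees(np.arctan2(x[1],x[0])),np.hypot(*(P[0]-P[1])),(P[2]+P[:2].mean(0))/2)
j=cast(im,[[277,345],[327,345]],75); print(j)
E
```

```text
((537.049560546875, -239.50181579589844), (131.22019958496094, 91.1568603515625), 15.371337890625)
[210.72727273 138.36363636]
[[ 481.5 -220.7   55. ]
 [ 498.1 -278.2   55. ]
 [ 586.1 -222.1   55. ]
 [ 582.5 -189.1   55. ]
 [ 601.  -253.1   55. ]]Traceback (most recent call last):
  File "<stdin>", line 5, in <module>
TypeError: return arrays must be of ArrayType
```

Request:
{"name": "step_arm", "arguments": {
  "plan": [
    {"dx": -0.089, "dy": -0.012, "dz": 0, "ax": 0, "ay": 0, "az": 0, "gripper": 1},
    {"dx": -0.088, "dy": -0.012, "dz": 0, "ax": 0, "ay": 0, "az": 0, "gripper": 1},
    {"dx": 0, "dy": 0, "dz": 0.12, "ax": 0, "ay": 0, "az": 0, "gripper": 1},
    {"dx": 0, "dy": 0, "dz": 0.12, "ax": 0, "ay": 0, "az": 0, "gripper": 1},
    {"dx": 0, "dy": 0, "dz": 0.12, "ax": 0, "ay": 0, "az": 0, "gripper": 1},
    {"dx": 0, "dy": 0, "dz": 0.12, "ax": 0, "ay": 0, "az": 0, "gripper": 1},
    {"dx": 0, "dy": 0, "dz": 0.1, "ax": 0, "ay": 0, "az": 0, "gripper": 1},
    {"dx": 0, "dy": 0, "dz": 0.07, "ax": 0, "ay": 0, "az": 0, "gripper": 1},
    {"dx": 0, "dy": 0, "dz": 0, "ax": 0, "ay": 0, "az": 0, "gripper": 1}
  ]
}}

```text
clock: 5.25
eef_pos: [558.3, -305.1, 24.9]
tool_rot: [-3.14, -0.003, 1.844]
force: [-0.8, -0.7, 0.2]
width: 85.4
gripper_force: 0.0
```

Request:
{"name": "step_arm", "arguments": {
  "plan": [
    {"dx": 0.03, "dy": 0, "dz": 0, "ax": 0, "ay": 0, "az": 0, "gripper": 1},
    {"dx": 0.03, "dy": 0, "dz": 0, "ax": 0, "ay": 0, "az": 0, "gripper": 1},
    {"dx": 0.02, "dy": 0, "dz": 0, "ax": 0, "ay": 0, "az": 0, "gripper": 1}
  ]
}}

```text
clock: 5.62
eef_pos: [553.8, -285.3, 27.9]
tool_rot: [3.139, 0.005, 1.842]
force: [1.9, -6.1, 0.2]
width: 85.2
gripper_force: 2.7
```

Request:
{"name": "step_arm", "arguments": {
  "plan": [
    {"dx": 0.03, "dy": 0.006, "dz": 0, "ax": 0, "ay": 0, "az": 0.0085, "gripper": 1},
    {"dx": 0.041, "dy": 0.006, "dz": 0, "ax": 0, "ay": 0, "az": 0.0085, "gripper": 1},
    {"dx": 0.041, "dy": 0.006, "dz": 0, "ax": 0, "ay": 0, "az": 0.0085, "gripper": 1},
    {"dx": 0.041, "dy": 0.005, "dz": 0, "ax": 0, "ay": 0, "az": 0.0085, "gripper": 1},
    {"dx": 0.041, "dy": 0.005, "dz": 0, "ax": 0, "ay": 0, "az": 0.0085, "gripper": 1},
    {"dx": 0.041, "dy": 0.004, "dz": 0, "ax": 0, "ay": 0, "az": 0.0085, "gripper": 1},
    {"dx": 0.041, "dy": 0.003, "dz": 0, "ax": 0, "ay": 0, "az": 0.0085, "gripper": 1},
    {"dx": 0.041, "dy": 0.003, "dz": 0, "ax": 0, "ay": 0, "az": 0.0085, "gripper": 1},
    {"dx": 0.041, "dy": 0.002, "dz": 0, "ax": 0, "ay": 0, "az": 0.0085, "gripper": 1},
    {"dx": 0.041, "dy": 0.002, "dz": 0, "ax": 0, "ay": 0, "az": 0.0085, "gripper": 1}
  ]
}}

```text
clock: 6.88
eef_pos: [540.5, -166.4, 27.6]
tool_rot: [3.139, 0.005, 1.707]
force: [-0.2, -7.7, 0.7]
width: 85.5
gripper_force: 3.4
```

```bash
python3 - <<'E'
from h import *
s=ctrl.read_state(); print(s['eef_pos'],s['tool_rot'],s['force'])
im=grab('wrist'); save(im,'w2.png'); r,c=deck(im,55,(100,20,450,300)); print(r)
E
```

```text
[ 540.46652012 -166.39240415   27.6265003 ] [3.13928805 0.00454356 1.7069009 ] [-0.23197317 -7.66593568  0.68637089]
((529.9210815429688, -118.88213348388672), (130.18450927734375, 105.72062683105469), 7.720278739929199)
```

View pics/w2.png

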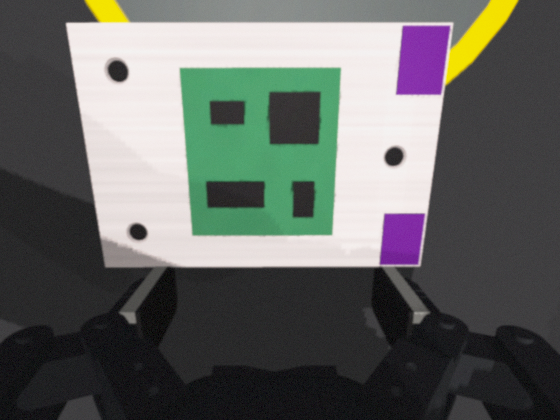

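The wrist view shows the fingers flush on the long face. The deck holes are at (118,71), (138,232) and (394,156), with the yellow ring ahead.

```bash
cat >> h.py <<'E'
def pose3(P):
    "centre, yaw deg and fit residuals from points hole1,hole2,hole0"
    A=np.array([[-50,30],[-50,-30],[50,0.]]); B=np.asarray(P)[:,:2]
    a=A-A.mean(0); b=B-B.mean(0); t=np.arctan2((a[:,0]*b[:,1]-a[:,1]*b[:,0]).sum(),(a*b).sum())
    R=np.array([[np.cos(t),-np.sin(t)],[np.sin(t),np.cos(t)]]); c=B.mean(0)-R@A.mean(0)
    return c,np.degrees(t),(B-(A@R.T+c)).round(1).tolist()
E
python3 - <<'E'
from h import *
im=grab('wrist'); print(pose3(cast(im,[[118,71],[138,232],[394,156]],55)))
E
```

```text
(array([ 528.74553966, -108.74695101]), np.float64(8.049023979934761), [[0.3, -0.1], [0.1, 0.2], [-0.4, -0.0]])
```

Request:
{"name": "step_arm", "arguments": {
  "plan": [
    {"dx": 0.038, "dy": 0.003, "dz": 0, "ax": 0, "ay": 0, "az": 0.0085, "gripper": 1},
    {"dx": 0.038, "dy": 0.002, "dz": 0, "ax": 0, "ay": 0, "az": 0.0085, "gripper": 1},
    {"dx": 0.038, "dy": 0.002, "dz": 0, "ax": 0, "ay": 0, "az": 0.0085, "gripper": 1},
    {"dx": 0.038, "dy": 0.001, "dz": 0, "ax": 0, "ay": 0, "az": 0.0085, "gripper": 1},
    {"dx": 0.038, "dy": 0.001, "dz": 0, "ax": 0, "ay": 0, "az": 0.0085, "gripper": 1},
    {"dx": 0.038, "dy": 0, "dz": 0, "ax": 0, "ay": 0, "az": 0.0085, "gripper": 1},
    {"dx": 0.038, "dy": 0, "dz": 0, "ax": 0, "ay": 0, "az": 0.0085, "gripper": 1},
    {"dx": 0.038, "dy": -0.001, "dz": 0, "ax": 0, "ay": 0, "az": 0.0085, "gripper": 1},
    {"dx": 0.03, "dy": -0.001, "dz": 0, "ax": 0, "ay": 0, "az": 0.0085, "gripper": 1},
    {"dx": 0.02, "dy": -0.002, "dz": 0, "ax": 0, "ay": 0, "az": 0.0085, "gripper": 1},
    {"dx": 0.012, "dy": 0, "dz": 0, "ax": 0, "ay": 0, "az": 0, "gripper": 1},
    {"dx": 0.008, "dy": 0, "dz": 0, "ax": 0, "ay": 0, "az": 0, "gripper": 1},
    {"dx": 0, "dy": 0, "dz": 0, "ax": 0, "ay": 0, "az": 0, "gripper": 1}
  ]
}}

```text
clock: 8.6
eef_pos: [533.2, -54.6, 27.3]
tool_rot: [3.139, 0.003, 1.573]
force: [-1.1, -7.7, 3.9]
width: 85.8
gripper_force: 3.6
```

```bash
cat >> h.py <<'E'
def holes(im,roi,thr=70,amin=15,amax=2000):
    "dark round blobs lying on the white plate inside roi"
    x0,y0,x1,y1=roi; H=hsv(im)[y0:y1,x0:x1]; m=(H[...,2]<thr).astype(np.uint8)
    n,_,st,ce=cv2.connectedComponentsWithStats(m); o=[]
    for s,c in zip(st[1:],ce[1:]):
        if amin<s[4]<amax and .6<s[2]/s[3]<1.7 and s[4]>.6*s[2]*s[3]: o.append([*(c+[x0,y0]).round(1),s[2],s[3],s[4]])
    return o
E
python3 - <<'E'
from h import *
s=ctrl.read_state(); print(s['eef_pos'],s['tool_rot'],s['force'])
im=grab('wrist'); 
for h in holes(im,(40,20,470,270)): print(h)
E
```

```text
[533.15468286 -54.63914434  27.29424184] [3.13940611 0.00323726 1.57320045] [-1.06389759 -7.73276436  3.94111326]
[np.float64(117.4), np.float64(70.5), np.int32(18), np.int32(20), np.int32(278)]
[np.float64(227.0), np.float64(112.5), np.int32(33), np.int32(22), np.int32(718)]
[np.float64(393.9), np.float64(156.5), np.int32(17), np.int32(16), np.int32(212)]
[np.float64(137.5), np.float64(231.8), np.int32(16), np.int32(15), np.int32(180)]
```

Request:
{"name": "step_arm", "arguments": {
  "plan": [
    {"dx": -0.03, "dy": 0, "dz": 0, "ax": 0, "ay": 0, "az": 0, "gripper": 1},
    {"dx": -0.07, "dy": 0, "dz": 0, "ax": 0, "ay": 0, "az": 0, "gripper": 1},
    {"dx": 0, "dy": 0, "dz": -0.12, "ax": 0, "ay": 0, "az": 0, "gripper": 1},
    {"dx": 0, "dy": 0, "dz": -0.15, "ax": 0, "ay": 0, "az": 0, "gripper": 1},
    {"dx": 0, "dy": 0, "dz": -0.15, "ax": 0, "ay": 0, "az": 0, "gripper": 1},
    {"dx": 0, "dy": 0, "dz": -0.15, "ax": 0, "ay": 0, "az": 0, "gripper": 1},
    {"dx": 0, "dy": 0, "dz": -0.08, "ax": 0, "ay": 0, "az": 0, "gripper": 1},
    {"dx": 0, "dy": 0, "dz": 0, "ax": 0, "ay": 0, "az": 0, "gripper": 1},
    {"dx": 0, "dy": 0, "dz": 0, "ax": 0, "ay": 0, "az": 0, "gripper": 1}
  ]
}}

```text
clock: 9.78
eef_pos: [531.8, -81.0, 220.5]
tool_rot: [-3.139, -0.001, 1.576]
force: [0.5, 0.6, -0.2]
width: 86.0
gripper_force: 0.0
```

```bash
python3 - <<'E'
from h import *
s=ctrl.read_state(); print(s['eef_pos'],s['tool_rot'],s['qpos'])
im=grab('wrist'); save(im,'w3.png'); r,c=deck(im,55,(150,60,400,250)); print(r)
for h in holes(im,(180,60,360,260)): print(h,cast(im,h[:2],55)[0].round(1))
H=hsv(im); y=(abs(H[...,0]-28)<8)&(H[...,1]>120)&(H[...,2]>100); q=np.argwhere(y)[:,::-1]; P=cast(im,q,0)[:,:2]
A=np.c_[2*P,np.ones(len(P))]; x=np.linalg.lstsq(A,(P**2).sum(1),rcond=None)[0]; print('ring',x[:2],np.sqrt(x[2]+x[:2]@x[:2]))
E
```

```text
[531.8201788  -80.98603047 220.4891621 ] [-3.13948460e+00 -1.29248462e-03  1.57597257e+00] [-0.24797608  0.51667514  0.522569    1.83991218 -0.32844006  0.87376116
  0.43745193]
((529.0150146484375, -4.079502105712891), (131.99618530273438, 80.38825988769531), 0.2764277458190918)
[np.float64(214.6), np.float64(65.9), np.int32(4), np.int32(5), np.int32(19)] [478.9  31.1  55. ]
[np.float64(284.2), np.float64(84.8), np.int32(19), np.int32(19), np.int32(334)] [540.9  15.7  55. ]
[np.float64(257.5), np.float64(83.0), np.int32(12), np.int32(9), np.int32(103)] [516.9  17.1  55. ]
[np.float64(325.5), np.float64(101.8), np.int32(4), np.int32(5), np.int32(18)] [578.7   1.3  55. ]
[np.float64(217.5), np.float64(135.0), np.int32(4), np.int32(5), np.int32(16)] [479.  -28.8  55. ]
ring [530.98434285   4.64077445] 108.26455980613625
```

View pics/w3.png

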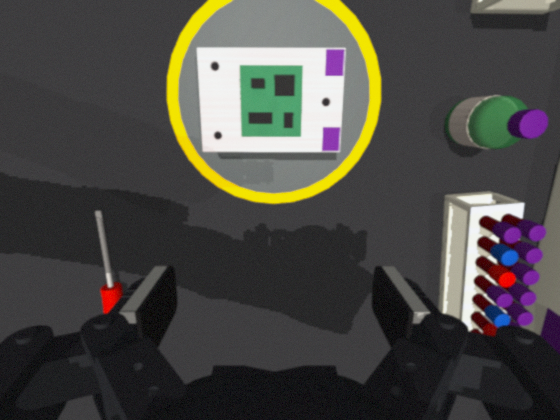

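The wrist view shows the module centred in the ring: holes at (215,66), (218,135) and (325,102), all inside the rim. Next is the cover.

Request:
{"name": "step_arm", "arguments": {
  "plan": [
    {"dx": 0.134, "dy": 0.049, "dz": 0, "ax": 0, "ay": 0, "az": 0, "gripper": 1},
    {"dx": 0.134, "dy": 0.049, "dz": 0, "ax": 0, "ay": 0, "az": 0, "gripper": 1},
    {"dx": 0.134, "dy": 0.049, "dz": 0, "ax": 0, "ay": 0, "az": 0, "gripper": 1},
    {"dx": 0.134, "dy": 0.049, "dz": 0, "ax": 0, "ay": 0, "az": 0, "gripper": 1},
    {"dx": 0.134, "dy": 0.049, "dz": 0, "ax": 0, "ay": 0, "az": 0, "gripper": 1},
    {"dx": 0.134, "dy": 0.049, "dz": 0, "ax": 0, "ay": 0, "az": 0, "gripper": 1},
    {"dx": 0.134, "dy": 0.049, "dz": 0, "ax": 0, "ay": 0, "az": 0, "gripper": 1},
    {"dx": 0.134, "dy": 0.049, "dz": 0, "ax": 0, "ay": 0, "az": 0, "gripper": 1}
  ]
}}

```text
clock: 10.82
eef_pos: [648.3, 241.5, 219.4]
tool_rot: [-3.138, 0.001, 1.575]
force: [0.6, -0.1, -0.3]
width: 85.5
gripper_force: 0.0
```

Request:
{"name": "step_arm", "arguments": {
  "plan": [
    {"dx": 0, "dy": 0, "dz": 0, "ax": 0, "ay": 0, "az": -0.08, "gripper": 1},
    {"dx": 0, "dy": 0, "dz": 0, "ax": 0, "ay": 0, "az": -0.08, "gripper": 1},
    {"dx": 0, "dy": 0, "dz": 0, "ax": 0, "ay": 0, "az": -0.08, "gripper": 1},
    {"dx": 0, "dy": 0, "dz": 0, "ax": 0, "ay": 0, "az": -0.08, "gripper": 1},
    {"dx": 0, "dy": 0, "dz": 0, "ax": 0, "ay": 0, "az": -0.08, "gripper": 1},
    {"dx": 0, "dy": 0, "dz": 0, "ax": 0, "ay": 0, "az": -0.08, "gripper": 1},
    {"dx": 0, "dy": 0, "dz": 0, "ax": 0, "ay": 0, "az": -0.08, "gripper": 1},
    {"dx": 0, "dy": 0, "dz": 0, "ax": 0, "ay": 0, "az": -0.08, "gripper": 1},
    {"dx": 0, "dy": 0, "dz": 0, "ax": 0, "ay": 0, "az": -0.08, "gripper": 1},
    {"dx": 0, "dy": 0, "dz": 0, "ax": 0, "ay": 0, "az": -0.08, "gripper": 1},
    {"dx": 0, "dy": 0, "dz": 0, "ax": 0, "ay": 0, "az": -0.08, "gripper": 1},
    {"dx": 0, "dy": 0, "dz": 0, "ax": 0, "ay": 0, "az": -0.076, "gripper": 1},
    {"dx": 0, "dy": 0, "dz": 0, "ax": 0, "ay": 0, "az": 0, "gripper": 1}
  ]
}}

```text
clock: 12.45
eef_pos: [648.1, 240.0, 219.7]
tool_rot: [-3.141, -0.003, 3.076]
force: [-0.0, -0.3, -0.6]
width: 85.2
gripper_force: 0.0
```

```bash
python3 - <<'E'
from h import *
s=ctrl.read_state(); print(s['eef_pos'],s['tool_rot'],s['qpos'])
im=grab('wrist'); save(im,'w4.png')
for h in holes(im,(100,10,460,260)): print(h,cast(im,h[:2],2)[0].round(1))
r,c=deck(im,4,(100,10,460,260)); print(r)
H=hsv(im);b=(abs(H[...,0]-112)<10)&(H[...,1]>120); print('rib',rect(im,big(b,(100,10,460,260)),40))
E
```

```text
[648.07601163 239.97378246 219.6616923 ] [-3.14107627 -0.00314137  3.07556216] [-0.45281726  0.6973569   0.10717152  1.38724257 -0.07962364  1.06424409
  1.1731362 ]
[np.float64(427.5), np.float64(14.7), np.int32(10), np.int32(11), np.int32(98)] [492.9 403.    2. ]
[np.float64(241.2), np.float64(64.2), np.int32(10), np.int32(11), np.int32(86)] [525.8 214.2   2. ]
[np.float64(299.5), np.float64(64.9), np.int32(10), np.int32(11), np.int32(91)] [530.5 274.1   2. ]
[np.float64(269.8), np.float64(162.1), np.int32(9), np.int32(9), np.int32(65)] [628.3 236.6   2. ]
((578.2535400390625, 240.2802734375), (90.87197875976562, 130.83950805664062), 85.63499450683594)
rib ((577.7728881835938, 240.24505615234375), (12.337006568908691, 57.35829544067383), 85.68677520751953)
```

View pics/w4.png

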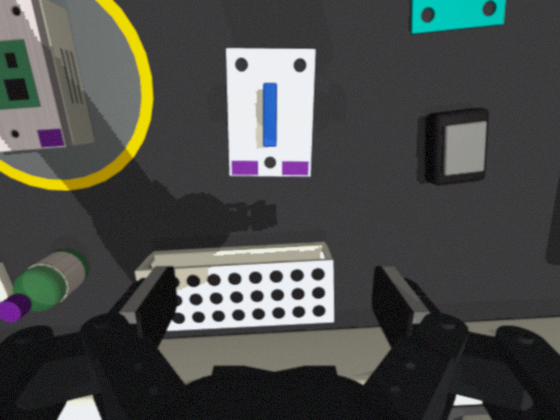

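The cover is at (578,240), yaw −4.3°: holes at (241,64), (300,65) and (270,162), rib at (270,115). The purple patches are at the bottom.

Request:
{"name": "step_arm", "arguments": {
  "plan": [
    {"dx": 0.117, "dy": -0.007, "dz": 0, "ax": 0, "ay": 0, "az": 0, "gripper": 1},
    {"dx": 0.116, "dy": -0.007, "dz": 0, "ax": 0, "ay": 0, "az": 0.006, "gripper": 1},
    {"dx": 0, "dy": 0, "dz": 0.13, "ax": 0, "ay": 0, "az": 0, "gripper": 1},
    {"dx": 0, "dy": 0, "dz": 0.13, "ax": 0, "ay": 0, "az": 0, "gripper": 1},
    {"dx": 0, "dy": 0, "dz": 0.13, "ax": 0, "ay": 0, "az": 0, "gripper": 1},
    {"dx": 0, "dy": 0, "dz": 0.11, "ax": 0, "ay": 0, "az": 0, "gripper": 1},
    {"dx": 0, "dy": 0, "dz": 0.07, "ax": 0, "ay": 0, "az": 0, "gripper": 1},
    {"dx": 0, "dy": 0, "dz": 0.05, "ax": 0, "ay": 0, "az": 0, "gripper": 1},
    {"dx": 0, "dy": 0, "dz": 0, "ax": 0, "ay": 0, "az": 0, "gripper": 1},
    {"dx": 0, "dy": 0, "dz": 0, "ax": 0, "ay": 0, "az": 0, "gripper": 1}
  ]
}}

```text
clock: 13.75
eef_pos: [579.5, 240.9, 36.1]
tool_rot: [3.141, 0.001, 3.067]
force: [-0.7, 0.0, -0.3]
width: 85.3
gripper_force: 0.0
```

Request:
{"name": "step_arm", "arguments": {
  "plan": [
    {"dx": 0, "dy": 0, "dz": 0, "ax": 0, "ay": 0, "az": 0, "gripper": 0},
    {"dx": 0, "dy": 0, "dz": 0, "ax": 0, "ay": 0, "az": 0, "gripper": 0},
    {"dx": 0, "dy": 0, "dz": 0, "ax": 0, "ay": 0, "az": 0, "gripper": 0},
    {"dx": 0, "dy": 0, "dz": 0, "ax": 0, "ay": 0, "az": 0, "gripper": 0},
    {"dx": 0, "dy": 0, "dz": 0, "ax": 0, "ay": 0, "az": 0, "gripper": 0},
    {"dx": 0, "dy": 0, "dz": 0, "ax": 0, "ay": 0, "az": 0, "gripper": 0},
    {"dx": 0, "dy": 0, "dz": 0, "ax": 0, "ay": 0, "az": 0, "gripper": 0},
    {"dx": 0, "dy": 0, "dz": 0, "ax": 0, "ay": 0, "az": 0, "gripper": 0}
  ]
}}

```text
clock: 14.75
eef_pos: [578.9, 240.6, 35.4]
tool_rot: [-3.142, -0.0, 3.068]
force: [0.3, -0.2, 0.6]
width: -0.2
gripper_force: 0.0
```

```bash
python3 - <<'E'
from h import *
s=ctrl.read_state(); print(s['eef_pos'],s['tool_rot'],s['width'],s['gripper_force'])
im=grab('wrist'); save(im,'w5.png')
E
```

```text
[578.88274343 240.60272077  35.36891701] [-3.14155564e+00 -1.66716653e-05  3.06755057e+00] -0.2306172463572678 0.0
```

View pics/w5.png

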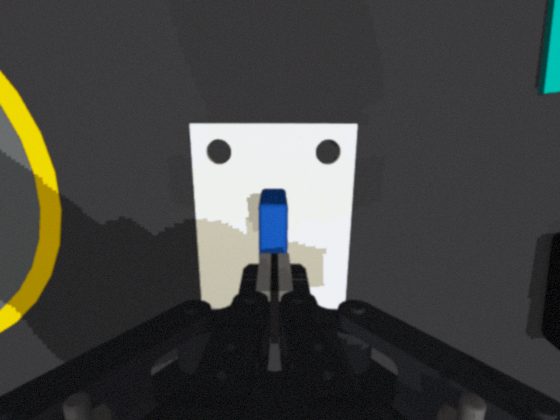

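```bash
python3 - <<'E'
from h import *
im=grab('wrist'); R=im['range_z']
for v in range(180,340,8):
    print(v,[ (round(float(R[v,u])), (cast(im,[u,v],0)*0+ (im['T'][:3,:3]@(np.array([(u-im['cx'])/im['fx'],(v-im['cy'])/im['fy'],1])*R[v,u])+im['T'][:3,3])).round(0)[0].tolist()) for u in (264,273,284,230)])
T=np.linalg.inv(im['T_tool_cam'])
for z in(3,9,22):
    p=T@[0,0,z,1]; print(z,im['fx']*p[0]/p[2]+im['cx'],im['fy']*p[1]/p[2]+im['cy'],p[2])
E
```

```text
180 [(186, [544.0, 238.0, 5.0]), (187, [544.0, 243.0, 4.0]), (187, [545.0, 249.0, 4.0]), (187, [542.0, 219.0, 4.0])]
188 [(185, [548.0, 237.0, 6.0]), (185, [548.0, 242.0, 7.0]), (188, [549.0, 249.0, 4.0]), (188, [547.0, 218.0, 4.0])]
196 [(168, [548.0, 238.0, 25.0]), (168, [548.0, 243.0, 25.0]), (169, [549.0, 248.0, 24.0]), (188, [551.0, 218.0, 5.0])]
204 [(153, [548.0, 238.0, 41.0]), (154, [549.0, 243.0, 39.0]), (155, [549.0, 248.0, 38.0]), (190, [556.0, 217.0, 5.0])]
212 [(154, [552.0, 238.0, 41.0]), (155, [552.0, 242.0, 40.0]), (155, [553.0, 247.0, 40.0]), (192, [561.0, 217.0, 4.0])]
220 [(157, [556.0, 238.0, 39.0]), (155, [556.0, 242.0, 40.0]), (154, [556.0, 247.0, 41.0]), (193, [566.0, 216.0, 4.0])]
228 [(156, [560.0, 237.0, 40.0]), (156, [560.0, 242.0, 40.0]), (155, [560.0, 247.0, 41.0]), (194, [570.0, 216.0, 5.0])]
236 [(158, [564.0, 237.0, 39.0]), (159, [564.0, 241.0, 39.0]), (158, [565.0, 247.0, 39.0]), (196, [576.0, 215.0, 4.0])]
244 [(158, [568.0, 237.0, 41.0]), (159, [568.0, 241.0, 40.0]), (158, [568.0, 246.0, 40.0]), (197, [581.0, 214.0, 5.0])]
252 [(161, [572.0, 236.0, 
[... 772 characters left out ...]
45.0, 90.0]), (208, [618.0, 210.0, 4.0])]
308 [(105, [567.0, 238.0, 95.0]), (120, [576.0, 241.0, 83.0]), (104, [567.0, 245.0, 96.0]), (105, [567.0, 228.0, 95.0])]
316 [(101, [567.0, 239.0, 100.0]), (120, [579.0, 240.0, 83.0]), (101, [568.0, 245.0, 100.0]), (102, [567.0, 228.0, 100.0])]
324 [(99, [568.0, 239.0, 103.0]), (122, [582.0, 240.0, 83.0]), (101, [570.0, 244.0, 100.0]), (90, [562.0, 230.0, 110.0])]
332 [(98, [570.0, 238.0, 104.0]), (122, [585.0, 240.0, 83.0]), (108, [577.0, 244.0, 95.0]), (87, [562.0, 230.0, 113.0])]
3 273.6920214757853 257.99377594296277 169.09524777014275
9 273.7028109825273 253.2428232213031 174.85428072602988
22 273.723912451777 243.951195238711 187.33218546378538
```

The view shows the shut fingertips above the rib: depth puts them at z≈55, the rib top at z=40, and the cover untouched. So the real tips sit about 41 mm farther back than the stated tool frame says. I'll open, go 42 mm lower and close again.

Request:
{"name": "step_arm", "arguments": {
  "plan": [
    {"dx": 0, "dy": 0, "dz": 0, "ax": 0, "ay": 0, "az": 0, "gripper": 1},
    {"dx": 0, "dy": 0, "dz": 0, "ax": 0, "ay": 0, "az": 0, "gripper": 1},
    {"dx": 0, "dy": 0, "dz": 0, "ax": 0, "ay": 0, "az": 0, "gripper": 1},
    {"dx": 0, "dy": 0, "dz": 0, "ax": 0, "ay": 0, "az": 0, "gripper": 1},
    {"dx": 0, "dy": 0, "dz": 0, "ax": 0, "ay": 0, "az": 0, "gripper": 1},
    {"dx": 0, "dy": 0, "dz": 0, "ax": 0, "ay": 0, "az": 0, "gripper": 1},
    {"dx": 0, "dy": 0, "dz": 0, "ax": 0, "ay": 0, "az": 0, "gripper": 1}
  ]
}}

```text
clock: 15.72
eef_pos: [578.9, 240.6, 35.4]
tool_rot: [3.142, -0.0, 3.068]
force: [-0.6, -0.3, 0.2]
width: 85.3
gripper_force: 0.0
```

Request:
{"name": "step_arm", "arguments": {
  "plan": [
    {"dx": 0, "dy": 0, "dz": 0.04, "ax": 0, "ay": 0, "az": 0, "gripper": 1},
    {"dx": 0, "dy": 0, "dz": 0.04, "ax": 0, "ay": 0, "az": 0, "gripper": 1},
    {"dx": 0, "dy": 0, "dz": 0.03, "ax": 0, "ay": 0, "az": 0, "gripper": 1},
    {"dx": 0, "dy": 0, "dz": 0.03, "ax": 0, "ay": 0, "az": 0, "gripper": 1},
    {"dx": 0, "dy": 0, "dz": 0, "ax": 0, "ay": 0, "az": 0, "gripper": 1}
  ]
}}

```text
clock: 16.35
eef_pos: [578.2, 240.4, -7.6]
tool_rot: [-3.141, -0.002, 3.068]
force: [-0.9, -1.0, 0.5]
width: 85.2
gripper_force: 0.0
```

Request:
{"name": "step_arm", "arguments": {
  "plan": [
    {"dx": 0, "dy": 0, "dz": 0, "ax": 0, "ay": 0, "az": 0, "gripper": 0},
    {"dx": 0, "dy": 0, "dz": 0, "ax": 0, "ay": 0, "az": 0, "gripper": 0},
    {"dx": 0, "dy": 0, "dz": 0, "ax": 0, "ay": 0, "az": 0, "gripper": 0},
    {"dx": 0, "dy": 0, "dz": 0, "ax": 0, "ay": 0, "az": 0, "gripper": 0},
    {"dx": 0, "dy": 0, "dz": 0, "ax": 0, "ay": 0, "az": 0, "gripper": 0},
    {"dx": 0, "dy": 0, "dz": 0, "ax": 0, "ay": 0, "az": 0, "gripper": 0},
    {"dx": 0, "dy": 0, "dz": 0, "ax": 0, "ay": 0, "az": 0, "gripper": 0}
  ]
}}

```text
clock: 17.23
eef_pos: [579.9, 240.5, -5.4]
tool_rot: [3.141, 0.002, 3.067]
force: [-1.2, -0.7, 5.9]
width: 13.1
gripper_force: 61.1
```

Request:
{"name": "step_arm", "arguments": {
  "plan": [
    {"dx": 0, "dy": 0, "dz": -0.02, "ax": 0, "ay": 0, "az": 0, "gripper": 0},
    {"dx": 0, "dy": 0, "dz": -0.04, "ax": 0, "ay": 0, "az": 0, "gripper": 0},
    {"dx": 0, "dy": 0, "dz": -0.06, "ax": 0, "ay": 0, "az": 0, "gripper": 0},
    {"dx": 0, "dy": 0, "dz": -0.07, "ax": 0, "ay": 0, "az": 0, "gripper": 0},
    {"dx": 0, "dy": 0, "dz": -0.07, "ax": 0, "ay": 0, "az": 0, "gripper": 0},
    {"dx": 0, "dy": 0, "dz": -0.07, "ax": 0, "ay": 0, "az": 0, "gripper": 0},
    {"dx": 0, "dy": 0, "dz": -0.06, "ax": 0, "ay": 0, "az": -0.024, "gripper": 0},
    {"dx": 0, "dy": 0, "dz": -0.02, "ax": 0, "ay": 0, "az": -0.025, "gripper": 0},
    {"dx": 0, "dy": 0, "dz": 0, "ax": 0, "ay": 0, "az": 0, "gripper": 0}
  ]
}}

```text
clock: 18.35
eef_pos: [578.9, 240.6, 116.7]
tool_rot: [3.141, 0.0, -3.138]
force: [-0.1, 0.1, -2.2]
width: 13.2
gripper_force: 59.4
```

Request:
{"name": "step_arm", "arguments": {
  "plan": [
    {"dx": 0.007, "dy": -0.034, "dz": 0, "ax": 0, "ay": 0, "az": 0, "gripper": 0},
    {"dx": 0.014, "dy": -0.066, "dz": 0, "ax": 0, "ay": 0, "az": 0, "gripper": 0},
    {"dx": 0.014, "dy": -0.066, "dz": 0, "ax": 0, "ay": 0, "az": 0, "gripper": 0},
    {"dx": 0.014, "dy": -0.066, "dz": 0, "ax": 0, "ay": 0, "az": 0, "gripper": 0},
    {"dx": 0.014, "dy": -0.066, "dz": 0, "ax": 0, "ay": 0, "az": 0, "gripper": 0},
    {"dx": 0.014, "dy": -0.066, "dz": 0, "ax": 0, "ay": 0, "az": 0, "gripper": 0},
    {"dx": 0.014, "dy": -0.066, "dz": 0, "ax": 0, "ay": 0, "az": 0, "gripper": 0},
    {"dx": 0.014, "dy": -0.066, "dz": 0, "ax": 0, "ay": 0, "az": 0, "gripper": 0},
    {"dx": 0.014, "dy": -0.066, "dz": 0, "ax": 0, "ay": 0, "az": 0, "gripper": 0},
    {"dx": 0.014, "dy": -0.066, "dz": 0, "ax": 0, "ay": 0, "az": 0, "gripper": 0},
    {"dx": 0.014, "dy": -0.066, "dz": 0, "ax": 0, "ay": 0, "az": 0, "gripper": 0},
    {"dx": 0.014, "dy": -0.066, "dz": 0, "ax": 0, "ay": 0, "az": 0, "gripper": 0},
    {"dx": 0.007, "dy": -0.034, "dz": 0, "ax": 0, "ay": 0, "az": 0, "gripper": 0},
    {"dx": 0, "dy": 0, "dz": 0, "ax": 0, "ay": 0, "az": 0, "gripper": 0},
    {"dx": 0, "dy": 0, "dz": 0, "ax": 0, "ay": 0, "az": 0, "gripper": 0}
  ]
}}

```text
clock: 20.23
eef_pos: [529.5, 3.3, 116.4]
tool_rot: [3.141, 0.0, -3.138]
force: [-0.1, 0.4, -1.5]
width: 13.2
gripper_force: 59.4
```

```bash
python3 - <<'E'
from h import *
s=ctrl.read_state(); print(s['eef_pos'],s['tool_rot'],s['width'],s['gripper_force'],s['qpos'])
im=grab('wrist'); save(im,'w6.png')
print(holes(im,(100,60,460,300),amin=60))
E
```

```text
[529.4501954    3.27276412 116.41372812] [ 3.14078255e+00  3.75767400e-04 -3.13753925e+00] 13.24075888863418 59.42117898724973 [-0.07956043  0.60706181  0.03120017  1.95424318 -0.0339017   0.58036349
  1.54926417]
[]
```

View pics/w6.png

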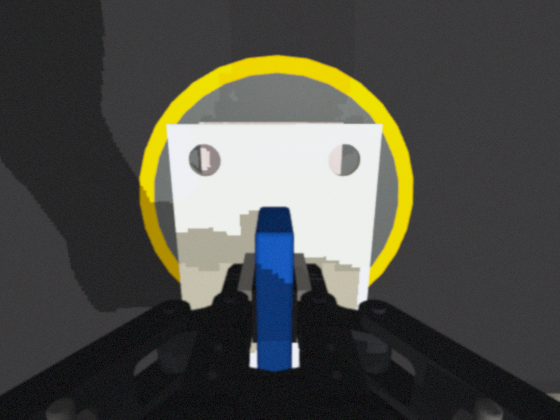

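```bash
cat >> h.py <<'E'
def plate(im,poly):
    "plane z and slope of depth points inside polygon (pixels)"
    m=np.zeros(im['range_z'].shape,np.uint8); cv2.fillPoly(m,[np.array(poly)],1)
    v,u=np.nonzero(m&(im['range_z']>0)); d=im['range_z'][v,u].astype(float)
    P=np.c_[(u-im['cx'])/im['fx']*d,(v-im['cy'])/im['fy']*d,d]@im['T'][:3,:3].T+im['T'][:3,3]
    c=np.linalg.lstsq(np.c_[P[:,:2]-P[:,:2].mean(0),np.ones(len(P))],P[:,2],rcond=None)[0]
    return c.round(4)
E
python3 - <<'E'
from h import *
im=grab('wrist'); c=plate(im,[(185,180),(365,180),(350,225),(310,225),(290,190),(250,190),(230,225),(195,225)]); print(c); z=c[2]
print(cast(im,[[204,159],[345,159],[167,124],[382,124]],z).round(1))
g=cv2.GaussianBlur(cv2.cvtColor(im['color'],cv2.COLOR_RGB2GRAY),(5,5),1)
for u in(204,345):
    t=g[130:190,u-30:u+30]; q=cv2.HoughCircles(t,cv2.HOUGH_GRADIENT,1,40,param1=80,param2=10,minRadius=11,maxRadius=22); print(None if q is None else q[0][:2]+[u-30,130,0])
E
```

```text
[-3.600000e-03  6.000000e-04  1.258592e+02]
[[477.7 -26.8 125.9]
 [477.4  33.8 125.9]
 [463.2 -41.4 125.9]
 [462.8  48.3 125.9]]
[[203.5        159.5         15.60000038]]
[[343.5        159.5         16.10000038]]
```

The wrist view shows the cover held level over the ring, with holes at (204,159) and (344,159). Plate top is at z≈126. I'll lower it 47 mm with a small correction.

Request:
{"name": "step_arm", "arguments": {
  "plan": [
    {"dx": -0.004, "dy": -0.007, "dz": 0.03, "ax": 0, "ay": 0, "az": 0, "gripper": 0},
    {"dx": 0, "dy": 0, "dz": 0.04, "ax": 0, "ay": 0, "az": 0, "gripper": 0},
    {"dx": 0, "dy": 0, "dz": 0.04, "ax": 0, "ay": 0, "az": 0, "gripper": 0},
    {"dx": 0, "dy": 0, "dz": 0.026, "ax": 0, "ay": 0, "az": 0, "gripper": 0},
    {"dx": 0, "dy": 0, "dz": 0.02, "ax": 0, "ay": 0, "az": 0, "gripper": 0},
    {"dx": 0, "dy": 0, "dz": 0, "ax": 0, "ay": 0, "az": 0, "gripper": 0},
    {"dx": 0, "dy": 0, "dz": 0, "ax": 0, "ay": 0, "az": 0, "gripper": 0}
  ]
}}

```text
clock: 21.2
eef_pos: [530.6, 0.2, 69.8]
tool_rot: [3.142, 0.001, -3.139]
force: [-0.3, 0.8, -1.9]
width: 13.4
gripper_force: 59.5
```

```bash
python3 - <<'E'
from h import *
s=ctrl.read_state(); print(s['eef_pos'],s['tool_rot'],s['force'],s['gripper_force'])
im=grab('wrist'); c=plate(im,[(185,180),(365,180),(350,225),(310,225),(290,190),(250,190),(230,225),(195,225)]); print(c)
t=im['color'][110:200,160:390,::-1]; cv2.imwrite('pics/w7.png',cv2.resize(t,None,fx=3.4,fy=3.4,interpolation=cv2.INTER_CUBIC))
E
```

```text
[5.30610720e+02 1.68005362e-01 6.98202680e+01] [ 3.14156412e+00  5.05341964e-04 -3.13869648e+00] [-0.25413046  0.83979655 -1.91890391] 59.451418169774115
[-5.10000e-03  3.00000e-04  7.92602e+01]
```

View pics/w7.png

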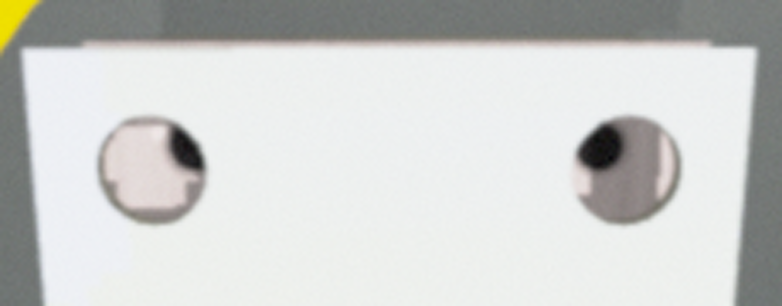

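The crop shows both threads through the cover holes: hole rims at image (204.7,160) and (344.4,160), threads at about (216,152.5) and (337.1,153.2). The left thread is partly cut off.

```bash
python3 - <<'E'
from h import *
im=grab('wrist')
print(cast(im,[[204.7,160],[344.4,160]],79.3).round(1)); print(cast(im,[[216,152.5],[337.1,153.2]],55).round(1))
# module far-edge ends for check
print(cast(im,[[160+83/3.4,110+41/3.4],[160+711/3.4,110+41/3.4]],55).round(1))
E
```

```text
[[479.3 -29.7  79.3]
 [479.1  30.4  79.3]]
[[478.8 -28.9  55. ]
 [479.   31.7  55. ]]
[[464.1 -43.6  55. ]
 [463.9  46.5  55. ]]
```

Request:
{"name": "step_arm", "arguments": {
  "plan": [
    {"dx": 0, "dy": 0.0035, "dz": 0, "ax": 0, "ay": 0, "az": 0, "gripper": 0},
    {"dx": 0, "dy": 0, "dz": 0, "ax": 0, "ay": 0, "az": 0, "gripper": 0},
    {"dx": 0, "dy": 0, "dz": 0, "ax": 0, "ay": 0, "az": 0, "gripper": 0},
    {"dx": 0, "dy": 0, "dz": 0, "ax": 0, "ay": 0, "az": 0, "gripper": 0}
  ]
}}

```text
clock: 21.8
eef_pos: [530.4, 1.2, 69.6]
tool_rot: [-3.142, 0.0, -3.139]
force: [0.3, 0.5, -1.4]
width: 13.3
gripper_force: 59.4
```

```bash
python3 - <<'E'
from h import *
im=grab('wrist'); t=im['color'][110:200,160:390]
g=cv2.GaussianBlur(cv2.cvtColor(im['color'],cv2.COLOR_RGB2GRAY),(3,3),1)
for u in(204,345):
    w=g[130:190,u-30:u+30]; n,_,st,ce=cv2.connectedComponentsWithStats((w<75).astype(np.uint8))
    print([(c+[u-30,130]).round(1).tolist()+[int(s[4])] for s,c in zip(st[1:],ce[1:]) if s[4]>20])
    q=cv2.HoughCircles(w,cv2.HOUGH_GRADIENT,1,40,param1=80,param2=8,minRadius=13,maxRadius=19); print(None if q is None else (q[0]+[u-30,130,0]).tolist())
print(ctrl.read_state()['eef_pos'])
E
```

```text
[[213.1, 154.1, 82]]
[[204.5, 159.5, 16.100000381469727]]
[[335.6, 154.0, 96]]
[[343.5, 159.5, 16.299999237060547]]
[530.35307153   1.2077693   69.59819401]
```

```bash
python3 -c "
from cell import ctrl; print(ctrl.finish_job())"
```

```text
the job is handed in; nothing more can be done
None
```

I handed the job in with the pump module about 5 mm from the ring's centre and the cover held level about 20 mm above it. By the wrist camera, its two visible holes were within about 1 mm of their threads. The purple-end hole was hidden by the gripper, and no result came back from the judging.

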